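Push the rear hub into the quick-grip holder

TASK

Take the rear bicycle hub (the one with the long splined driver body on top) off its stand and push its axle end down into the flared quick-grip holder, past the sprung grip, until its lower flange sits fully home on the holder's rim. Push it in rather than dropping it, let go, and leave the front hub standing where it is.

Things in the scene. Friction and masses are not known exactly. Their poses are not given: they have to be found in the camera images.
- rear_hub_driver (a point): Rear bicycle hub, bare aluminium, upright, round about its vertical axis (z up), 150 mm tall, 0.28 kg. This point: centre of its driver body, the splined cylinder 34 mm wide, 48 mm long, on top of the hub; grasp it from above. Upper flange (60 mm wide) lies 24 mm below the point, underside of the lower flange 82 mm below, axle tip 122 mm below; hub's top end 28 mm above.
- rear_hub: The same rear hub; its origin is the lowest point of its axle end (40 mm long below the lower flange: neck 14 mm, head 22 mm wide, tapered tip). At first it hangs by the lower flange on one of two fixed 80 mm high stands (round white scale with a grey ring, or wooden block; either hub may be on either), axle loose in a hole; lift it straight up 42 mm to clear.
- front_hub_cap (a point): Front bicycle hub, to be left alone: same flanges and axle end, 112 mm tall, no driver body, only a thin end cap 18 mm wide and 14 mm high above the upper flange. This point is the middle of that cap, on the hub's axis, 145 mm above the table. It stands on the other stand.
- holder_mouth (a point): Fixed between the stands: dark foot 104 mm wide, flared aluminium cup. Point: centre of the cup's rim (60 mm wide outside), 60 mm above the table, z up. Mouth 50 mm wide, a funnel 20 mm deep to a bore 26 mm wide, 43 mm deep in all. Three sprung balls in the bore stop the axle with the lower flange about 17 mm above the rim; a push of 8 to 18 N passes them. Home: the flange rests on the rim.
Not all that is in view belongs to the job. What is shaped like the rear_hub but yellow is not meant.

How it is judged:
By the outcome, as a careful person would: the job done as asked, in the order asked, and still so for the second after the job is handed in, with the robot touching nothing.
It also fails if it takes over 42 s, if anything falls off the work surface, if the arm or the gripper's body presses on something with over 40 N, if the wrist force passes 120 N, or if a joint passes its speed limit or range.

ROBOT

A 7-joint arm with a two-finger parallel gripper is mounted at the origin on the work surface. World frame = base frame: x ahead of the robot, y to its left, z up, the work surface at z = 0. Lengths are in m, angles in rad, forces in N, time in s.
With the tool pointing down it reaches from about 0.4 to 0.9 m from the base axis. Payload 5.6 kg.
Tool frame: the origin (TCP) lies at the very end of the fingers, on their centre line; the grasp point (between the pads) lies 19 mm behind it (env.pinch_z is the distance from the TCP to the grasp point, in m); z points along the fingers, y is the direction in which the jaws open and shut (so a half turn about z gives the same grasp; the last joint's range is limited). The gripper opens to 92 mm and grips with 3 to 60 N. Pads are 20 mm wide; open, the fingers measure 128 mm over their backs; the gripper's body (75 mm by 189 mm) begins 69 mm behind the grasp point.
Start: joints at [1.177, 0.468, -0.012, 1.603, 0.006, 1.071, -0.056], TCP at [0.223, -0.61, 0.215] pointing down, gripper open.
Joint ranges: [-2.53, 2.53], [-0.31, 2.02], [-1.57, 1.55], [0.28, 2.44], [-1.29, 4.43], [0.15, 1.84], [-2.92, 2.92]. Speed limits (rad/s): [2.57, 2.57, 3.14, 3.14, 3.14, 3.14, 3.14].

INTERFACE

Orientations are given as a unit quaternion [w, x, y, z].
In Python, from station import env gives the robot as it stands.
- The arm moves only by the shell command python3 -m inch 'ROWS' [FORCE]. ROWS is JSON, a list of rows, each a list of 3 entries, a list of its own where there are three numbers: the turn, a rotation vector about the tool's x, y, z in rad, then the shift along the tool's x, y, z in mm, then the finger opening in mm, from 0 to 91.9. A call has 1 to 5 rows; each row shifts and turns the commanded pose from where the row before left it, along the tool's axes as they then stand; what a row does not reach is not made up. A row lasts 1/12 s, in which the tool goes at most 41.7 mm and 7.16 degrees, less where a joint would pass 70% of its speed; a pose out of reach is approached as far as the arm can. A call is refused whole if a number of a shift passes 41.7 or a number of a turn 0.125, either way. A call with a gripper value outside its range is refused whole. The fingers move at their own pace and stop on an object; FORCE is the grip in N (left out, the last holds). Time passes only in rows, so rows that do not move let the fingers close. It gives the time, the measured TCP pose, the force and the opening at its end, in the units of the state.
- env.get_obs(): the state, without advancing time (a new reading comes with each control period).
- env.snapshot(name): name is "scene" or "top" or "wrist"; returns a dict with "img" (480x640x3 uint8, blue, green, red), "fx", "fy", "cx", "cy" (pixels), "dist" ([k1, k2, p1, p2, k3] as OpenCV has them; the pictures are not rectified), "rvec" (rotation vector, rad) and "tvec" (3), from world to camera coordinates, as OpenCV has them. Camera axes: x right, y down, z forward; pixel columns grow to the right and rows downward; lengths in m; the calibration is good to about 2 mm. A picture is of the moment at which its call begins. There is no depth.
- env.finish_job(): hands the job in, once; it reports no verdict.
The state is a dict: "time": time; "qpos": joint angles; "qd": joint speeds; "joint_efforts": joint torques, N m; "position": TCP position; "ee_rot": TCP orientation; "wrist_force": force on the tool from outside, world axes, zero at the start; "ft_torque": the same for the moment, N m; "grip_width": finger opening in m.
Only numpy, scipy, OpenCV 4.12 (cv2) and the standard library are available. Lean on these libraries where they do the work, as an engineer would, in place of code of your own. Each camera call takes 0.05 s, during which the arm holds its last target. There are 200 camera calls.

## Working session

There is one attempt and no reset: what is moved stays moved. The work goes in short steps, Python scripts to look and compute and a shell command to move; the robot and the scene stay as the last step left them, time stands still between calls to the robot, and variables do not carry over. Pictures are saved under pics/ and viewed, about 8 in all and at most 12, crops included, and the job is handed in when it is done.

```bash
ls; mkdir -p pics; cat > h.py <<'E'
import numpy as np, cv2, pickle
from station import env
def snap(n,f):
    s=env.snapshot(n); cv2.imwrite(f'pics/{f}.png',s['img']); pickle.dump(s,open(f'pics/{f}.pkl','wb')); return s
def ld(f): return pickle.load(open(f'pics/{f}.pkl','rb'))
def K(s): return np.array([[s['fx'],0,s['cx']],[0,s['fy'],s['cy']],[0,0,1.]])
def ray(s,u,v):
    p=cv2.undistortPoints(np.array([[[u,v]]],float),K(s),np.array(s['dist']))[0,0]
    R=cv2.Rodrigues(np.array(s['rvec'],float))[0]; t=np.array(s['tvec'],float).ravel()
    return -R.T@t, R.T@np.array([p[0],p[1],1])
def atz(s,u,v,z):
    c,d=ray(s,u,v); return c+d*(z-c[2])/d[2]
def proj(s,P):
    return cv2.projectPoints(np.array([P],float),np.array(s['rvec'],float),np.array(s['tvec'],float),K(s),np.array(s['dist']))[0][0,0]
def tri(obs):
    A=np.zeros((3,3));b=np.zeros(3)
    for s,u,v in obs:
        c,d=ray(s,u,v); d=d/np.linalg.norm(d); M=np.eye(3)-np.outer(d,d); A+=M;b+=M@c
    return np.linalg.solve(A,b)
E
python3 - <<'E'
from h import *
a=snap('scene','s1');b=snap('top','t1')
for s in(a,b): print(ray(s,320,240))
print(env.get_obs())
E
```

```text
pics
(array([1.20929412, 0.55408517, 1.14040527]), array([-0.49316648, -0.43293436, -0.75477655]))
(array([ 0.46119098, -0.03633116,  1.06958211]), array([ 0.060661  ,  0.00484021, -0.99833032]))
{'time': 0.1, 'qpos': array([ 1.17698351,  0.46830191, -0.01160668,  1.60348169,  0.00597967,
        1.07136982, -0.05631572]), 'qd': array([-0.00063633, -0.00200933,  0.00090556, -0.00191752, -0.00046272,
       -0.00070438, -0.00046249]), 'joint_efforts': array([ 1.31672878e-03, -5.21647882e+01, -1.21105963e-02, -2.44367963e+01,
       -5.66600938e-02,  1.40328871e-02,  8.23069945e-05]), 'position': array([ 0.22315673, -0.60996896,  0.21374791]), 'ee_rot': array([-7.41976765e-04,  9.84662979e-01,  1.74465571e-01, -1.78166343e-04]), 'wrist_force': array([-0.682991  , -0.31835558,  0.30396897]), 'ft_torque': array([-0.02899078, -0.02088932, -0.02568229]), 'grip_width': 0.09133504692022444}
```

View pics/s1.png

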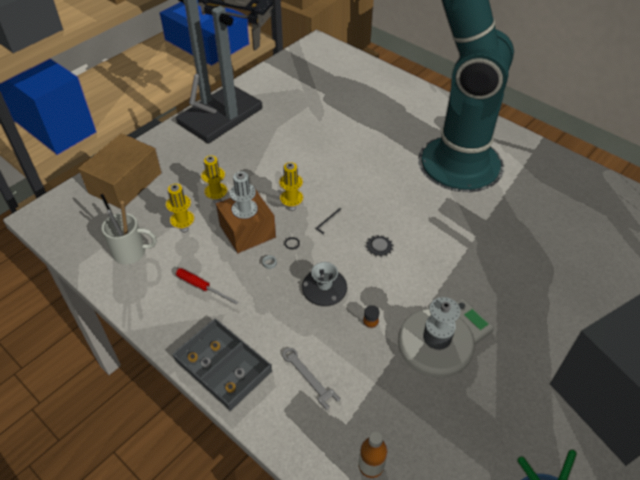

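View pics/t1.png

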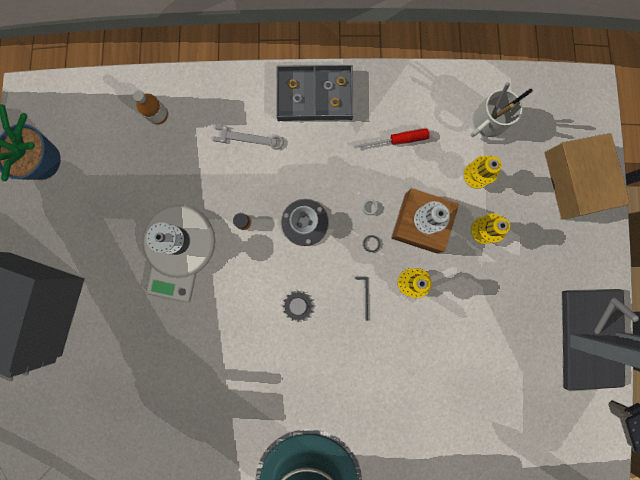

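Top view candidates: bare hub on the scale (165,238), bare hub on the wooden block (432,217), and yellow look-alikes at (483,171), (490,228), (415,283), which are excluded. The holder is at (304,221). Next is one close crop of both bare hubs and the holder.

```bash
python3 - <<'E'
from h import *
a=cv2.imread('pics/s1.png');b=cv2.imread('pics/t1.png')
def c(i,x,y,w,h,k): return cv2.resize(i[y:y+h,x:x+w],None,fx=k,fy=k,interpolation=cv2.INTER_CUBIC)
r1=np.hstack([c(a,200,160,80,60,5),c(a,400,285,80,60,5)])
r2=np.hstack([c(b,390,185,80,60,5),c(b,135,205,80,60,5)])
cv2.imwrite('pics/c1.png',np.vstack([r1,r2]))
h=np.hstack([c(a,295,250,60,60,6.5),c(b,275,190,60,60,6.5)])
cv2.imwrite('pics/c2.png',h)
E
```

```text
(no output)
```

View pics/c1.png

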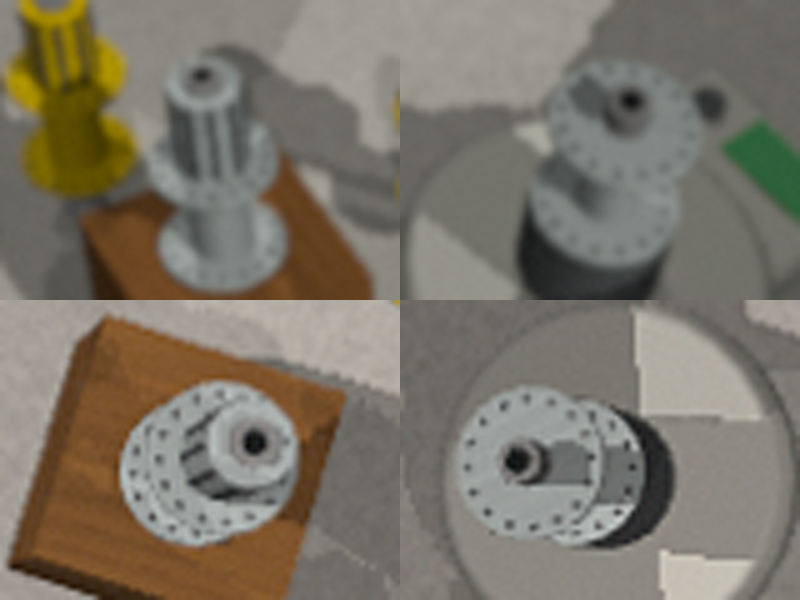

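View pics/c2.png

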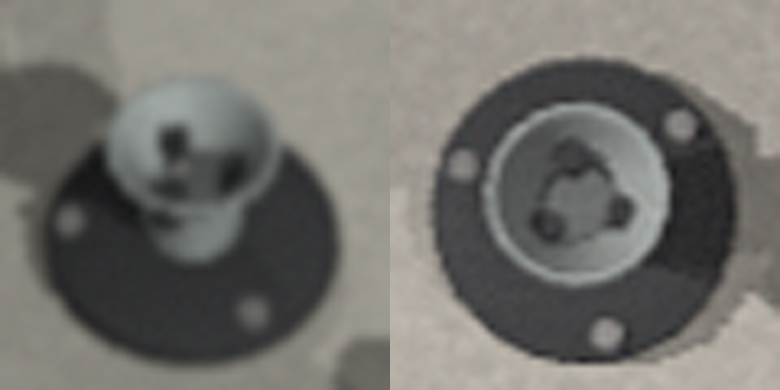

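The rear hub is the one on the wooden block: the crop shows its long splined driver (top view end at 441,214; scene view 240,175). The scale carries the front hub with its thin cap. The holder rim centre is at (303.9,219.7) in top and (324.5,272.5) in scene.

```bash
python3 - <<'E'
from h import *
a=ld('s1');b=ld('t1')
print('hub top',tri([(a,239.8,174.6),(b,440.7,213.2)]),atz(b,440.7,213.2,.19),atz(a,239.8,174.6,.19))
print('rim',tri([(a,324.2,272.2),(b,303.5,219.3)]),atz(b,303.5,219.3,.06),atz(a,324.2,272.2,.06))
print('front',atz(b,159,237,.152))
for u,v in((488,165),(492,226),(420,285)): print('yel',atz(b,u,v,.14))
from scipy.spatial.transform import Rotation as R
q=env.get_obs()['ee_rot'];print(R.from_quat(q,scalar_first=True).as_matrix().round(3))
E
```

```text
hub top [ 0.56191882 -0.25341344  0.18992809] [ 0.56169164 -0.25309842  0.19      ] [ 0.56211396 -0.25370486  0.19      ]
rim [0.56634591 0.00259767 0.05759488] [0.56602904 0.00258977 0.06      ] [0.56783845 0.00373599 0.06      ]
front [0.52509104 0.27693327 0.152     ]
yel [ 0.66218926 -0.36324894  0.14      ]
yel [ 0.54177757 -0.36610565  0.14      ]
yel [ 0.42994651 -0.2218901   0.14      ]
[[ 0.939  0.344 -0.001]
 [ 0.344 -0.939  0.001]
 [-0.    -0.002 -1.   ]]
```

```bash
python3 - <<'E'
from h import *
a=cv2.imread('pics/s1.png');b=cv2.imread('pics/t1.png')
w=snap('wrist','w1')['img']
c=lambda i,x,y,w,h,k: cv2.resize(i[y:y+h,x:x+w],None,fx=k,fy=k,interpolation=cv2.INTER_CUBIC)
cv2.imwrite('pics/c3.png',np.hstack([c(a,160,0,130,150,2.6),c(b,540,270,100,195,2),cv2.resize(w,(260,195))if 0 else np.vstack([cv2.resize(w,(256,192)),np.zeros((198,256,3),np.uint8)])]) if 0 else np.hstack([c(a,150,0,130,150,2.6),c(b,540,270,100,195,2)]))
E
```

```text
(no output)
```

View pics/c3.png

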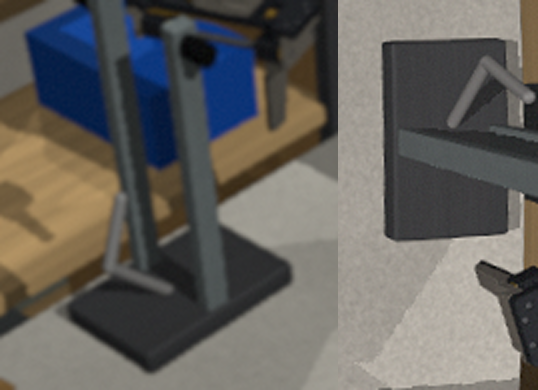

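A tall stand column is right beside the gripper (base at 565–628, 290–390 in top), so I move along +y away from it and up before turning.

```bash
python3 -m inch '[[[0,0,0],[13.5,-37,-8],91],[[0,0,0],[13.5,-37,-8],91],[[0,0,0],[13.5,-37,-8],91],[[0,0,0],[13.5,-37,-8],91],[[0,0,0],[13.5,-37,-8],91]]'
python3 -m inch '[[[0,0,0.117],[0,0,0],91],[[0,0,0.117],[0,0,0],91],[[0,0,0.117],[0,0,0],91],[[0,0,0],[0,0,0],91]]'
python3 -c "
from h import *
from scipy.spatial.transform import Rotation as R
o=env.get_obs();print(R.from_quat(o['ee_rot'],scalar_first=True).as_matrix().round(4),o['qpos'].round(2))"
```

```text
time: 0.57
position: [0.2228, -0.4114, 0.2544]
ee_rot: [-0.0, 0.985, 0.174, -0.0]
wrist_force: [0.8, -0.9, 0.9]
grip_width: 0.0906
time: 0.9
position: [0.2231, -0.4133, 0.2548]
ee_rot: [0.0, 1.0, -0.001, 0.0]
wrist_force: [1.1, 0.6, 0.6]
grip_width: 0.0911
[[ 1.0e+00 -2.9e-03  1.0e-04]
 [-2.9e-03 -1.0e+00 -4.0e-04]
 [ 1.0e-04  4.0e-04 -1.0e+00]] [ 1.05  0.12 -0.05  1.98  0.01  1.04 -0.58]
```

```bash
python3 -m inch '[[[0,0,0],[34,-16,0],91],[[0,0,0],[34,-16,0],91],[[0,0,0],[34,-16,0],91],[[0,0,0],[34,-16,0],91],[[0,0,0],[34,-16,0],91]]'
python3 -m inch '[[[0,0,0],[34,-16,0],91],[[0,0,0],[34,-16,0],91],[[0,0,0],[34,-16,0],91],[[0,0,0],[34,-16,0],91],[[0,0,0],[32,-14,0],91]]'
python3 -m inch '[[[0,0,0],[0,0,0],91],[[0,0,0],[0,0,0],91]]'
python3 - <<'E'
from h import *
w=snap('wrist','w2');print(ray(w,320,240)); print(proj(w,[.562,-.2535,.19]),proj(w,[.562,-.2535,.138]))
E
```

```text
time: 1.32
position: [0.3945, -0.3326, 0.2544]
ee_rot: [-0.0, 1.0, 0.001, -0.0]
wrist_force: [0.5, -1.4, -0.5]
grip_width: 0.0912
time: 1.73
position: [0.5629, -0.2542, 0.2541]
ee_rot: [-0.0, 1.0, 0.002, -0.0]
wrist_force: [0.3, -0.9, 0.6]
grip_width: 0.0911
time: 1.9
position: [0.5624, -0.2538, 0.2534]
ee_rot: [-0.001, 1.0, 0.003, -0.001]
wrist_force: [-0.7, 0.4, -0.3]
grip_width: 0.091
(array([ 0.64382702, -0.25429145,  0.42274675]), array([-0.29440328, -0.002899  , -0.95570943]))
[317.39766629 256.0356862 ] [317.77422184 232.22149882]
```

View pics/w2.png

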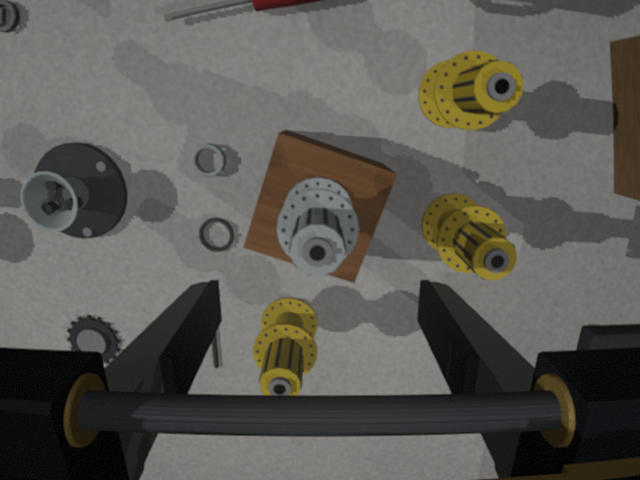

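Wrist view: the hub end hole is at (317,252) against a predicted (317,256), so agreement is within about 2 mm and the hub is centred between the fingers. The yellow hubs are clear of them. I descend and grip.

```bash
python3 -m inch '[[[0,0,0],[1,0,27],91],[[0,0,0],[0,0,27],91],[[0,0,0],[0,0,27],91],[[0,0,0],[0,0,26],91],[[0,0,0],[0,0,0],91]]'
python3 -m inch '[[[0,0,0],[0,0,0],50],[[0,0,0],[0,0,0],40],[[0,0,0],[0,0,0],36],[[0,0,0],[0,0,0],34],[[0,0,0],[0,0,0],30]]' 15
python3 -m inch '[[[0,0,0],[0,0,0],20],[[0,0,0],[0,0,0],0],[[0,0,0],[0,0,0],0],[[0,0,0],[0,0,0],0],[[0,0,0],[0,0,0],0]]' 50
```

```text
time: 2.37
position: [0.557, -0.2562, 0.1425]
ee_rot: [-0.001, 1.0, -0.001, -0.005]
wrist_force: [-0.9, 0.9, -0.5]
grip_width: 0.0908
time: 2.78
position: [0.5628, -0.256, 0.1491]
ee_rot: [0.001, 1.0, -0.0, 0.001]
wrist_force: [0.5, 1.0, 0.3]
grip_width: 0.06
time: 3.2
position: [0.5623, -0.255, 0.1475]
ee_rot: [-0.0, 1.0, 0.0, -0.0]
wrist_force: [0.6, 1.8, 1.2]
grip_width: 0.0332
```

```bash
python3 -m inch '[[[0,0,0],[0,0,0],0],[[0,0,0],[0,0,-12],0],[[0,0,0],[0,0,-15],0],[[0,0,0],[0,0,-15],0],[[0,0,0],[0,0,-15],0]]' 50
python3 -m inch '[[[0,0,0],[0,0,-5],0],[[0,0,0],[0,0,0],0],[[0,0,0],[0,0,0],0],[[0,0,0],[0,0,0],0]]'
```

```text
time: 3.62
position: [0.5617, -0.256, 0.2053]
ee_rot: [0.0, 1.0, -0.0, -0.001]
wrist_force: [0.6, 0.1, -2.6]
grip_width: 0.0333
time: 3.95
position: [0.5614, -0.2555, 0.2085]
ee_rot: [-0.0, 1.0, -0.0, -0.001]
wrist_force: [0.3, 0.7, -3.1]
grip_width: 0.0334
```

```bash
python3 -m inch '[[[0,0,0],[0.5,-15,0],0],[[0,0,0],[0.5,-28,0],0],[[0,0,0],[0.5,-33,0],0],[[0,0,0],[0.5,-33,0],0],[[0,0,0],[0.5,-33,0],0]]'
python3 -m inch '[[[0,0,0],[0.5,-33,0],0],[[0,0,0],[0.5,-33,0],0],[[0,0,0],[0.5,-27,0],0],[[0,0,0],[0.5,-16,0],0],[[0,0,0],[0,-7,0],0]]'
python3 -m inch '[[[0,0,0],[0,0,0],0],[[0,0,0],[0,0,0],0],[[0,0,0],[0,0,0],0]]'
python3 - <<'E'
from h import *
a=snap('scene','s3')['img'];b=snap('top','t3')['img'];w=snap('wrist','w3')['img']
c=lambda i,x,y,w,h,k: cv2.resize(i[y:y+h,x:x+w],None,fx=k,fy=k,interpolation=cv2.INTER_CUBIC)
cv2.imwrite('pics/c4.png',np.hstack([c(a,275,200,100,120,4),cv2.resize(w[:,100:540],(440,480))[:,20:420]]))
o=env.get_obs();print(o['position'],o['ee_rot'].round(4))
E
```

```text
time: 4.37
position: [0.5639, -0.1108, 0.2088]
ee_rot: [-0.0, 1.0, 0.0, -0.001]
wrist_force: [0.5, -0.0, -2.4]
grip_width: 0.0335
time: 4.78
position: [0.5658, 0.0075, 0.2091]
ee_rot: [-0.001, 1.0, 0.003, -0.001]
wrist_force: [0.2, -0.1, -3.1]
grip_width: 0.0329
time: 5.03
position: [0.5666, 0.0006, 0.2092]
ee_rot: [0.001, 1.0, -0.001, -0.0]
wrist_force: [-0.5, -0.2, -2.2]
grip_width: 0.0336
[0.56674989 0.00079458 0.20940738] [ 2.0e-04  1.0e+00 -1.4e-03 -1.0e-04]
```

View pics/c4.png

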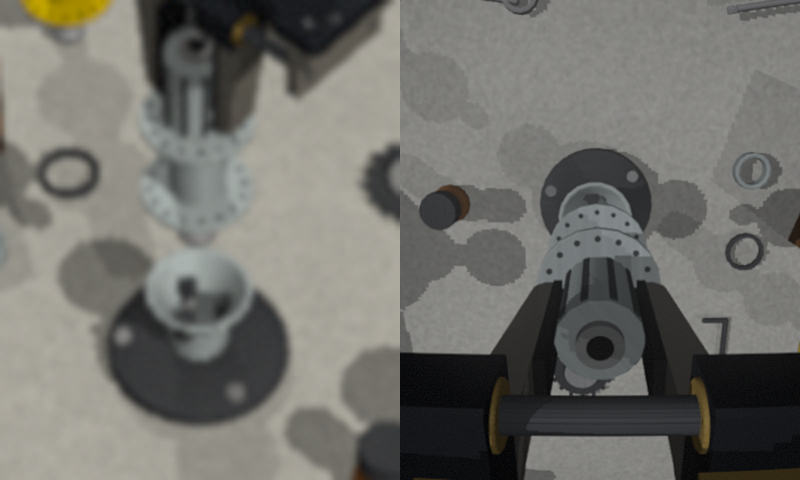

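```bash
python3 - <<'E'
from h import *
a=ld('s3');w=ld('w3')
print('rim pred scene',proj(a,[.5663,.0026,.06]),'obs',275+199/4-.4,200+290/4-.4)
print('lower flange scene',proj(a,[.5667,.0008,.145]),'obs',275+197/4-.4,200+183/4-.4)
print('top scene',proj(a,[.5667,.0008,.252]),'obs',275+190/4-.4,200+45/4-.4)
print('top wrist',proj(w,[.5667,.0008,.252]),'obs',600-400+120,348)
print('rim wrist',proj(w,[.5663,.0026,.06]),'obs cx',595-280)
E
```

```text
rim pred scene [324.27203568 271.5211003 ] obs 324.35 272.1
lower flange scene [323.83273233 246.28844902] obs 323.85 245.35
top scene [324.24199728 211.18976169] obs 322.1 210.85
top wrist [316.31806053 353.63566812] obs 320 348
rim wrist [315.41242007 220.8243971 ] obs cx 315
```

```bash
python3 -m inch '[[[0,0,0],[-0.5,-2,8],0],[[0,0,0],[0,0,12],0],[[0,0,0],[0,0,12],0],[[0,0,0],[0,0,8],0],[[0,0,0],[0,0,0],0]]' 60
python3 -m inch '[[[0,0,0],[0,0,5],0],[[0,0,0],[0,0,5],0],[[0,0,0],[0,0,5],0],[[0,0,0],[0,0,0],0],[[0,0,0],[0,0,0],0]]'
```

```text
time: 5.6
position: [0.5644, 0.0042, 0.1666]
ee_rot: [-0.0, 1.0, -0.0, -0.003]
wrist_force: [-0.1, -0.1, -4.1]
grip_width: 0.0331
time: 6.02
position: [0.5662, 0.0044, 0.1544]
ee_rot: [0.0, 1.0, -0.0, -0.0]
wrist_force: [-0.3, 0.4, -2.9]
grip_width: 0.0333
```

```bash
python3 -m inch '[[[0,0,0],[0,0,4],0],[[0,0,0],[0,0,3],0],[[0,0,0],[0,0,0],0]]'
python3 -m inch '[[[0,0,0],[0,0,2],0],[[0,0,0],[0,0,2],0],[[0,0,0],[0,0,0],0]]'
python3 -m inch '[[[0,0,0],[0,0,2],0],[[0,0,0],[0,0,2],0],[[0,0,0],[0,0,0],0]]'
```

```text
time: 6.27
position: [0.5659, 0.0043, 0.147]
ee_rot: [0.0, 1.0, -0.0, -0.0]
wrist_force: [-0.6, 0.1, -2.5]
grip_width: 0.033
time: 6.52
position: [0.5664, 0.0043, 0.1433]
ee_rot: [0.0, 1.0, -0.0, 0.0]
wrist_force: [0.3, -0.6, -2.6]
grip_width: 0.0333
time: 6.77
position: [0.5671, 0.004, 0.1405]
ee_rot: [0.0, 1.0, -0.0, 0.001]
wrist_force: [0.8, -2.3, 1.1]
grip_width: 0.0333
```

```bash
python3 -m inch '[[[0,0,0],[0,1,0],0],[[0,0,0],[0,0,0],0]]'
python3 -m inch '[[[0,0,0],[0,0,2],0],[[0,0,0],[0,0,1.5],0],[[0,0,0],[0,0,0],0]]'
python3 -m inch '[[[0,0,0],[0,0,2],0],[[0,0,0],[0,0,1],0],[[0,0,0],[0,0,0],0]]'
```

```text
time: 6.93
position: [0.5669, 0.0035, 0.1401]
ee_rot: [-0.0, 1.0, -0.0, 0.001]
wrist_force: [-0.2, -0.3, 2.1]
grip_width: 0.0333
time: 7.18
position: [0.5669, 0.0035, 0.1361]
ee_rot: [-0.0, 1.0, -0.0, 0.001]
wrist_force: [1.4, -0.1, -1.8]
grip_width: 0.0333
time: 7.43
position: [0.5664, 0.0035, 0.1323]
ee_rot: [-0.0, 1.0, -0.0, 0.0]
wrist_force: [3.2, 0.2, -7.0]
grip_width: 0.0329
```

```bash
python3 -m inch '[[[0,0,0],[0,0,2],0],[[0,0,0],[0,0,1],0],[[0,0,0],[0,0,0],0]]'
python3 -m inch '[[[0,0,0],[0,0,2],0],[[0,0,0],[0,0,0],0]]'
```

```text
time: 7.68
position: [0.5657, 0.0032, 0.1291]
ee_rot: [0.0, 1.0, -0.0, -0.001]
wrist_force: [3.6, -0.1, -8.7]
grip_width: 0.0332
time: 7.85
position: [0.5654, 0.003, 0.1275]
ee_rot: [0.0, 1.0, -0.0, -0.001]
wrist_force: [1.1, -0.8, -4.9]
grip_width: 0.0334
```

```bash
python3 -m inch '[[[0,0,0],[0,0,2],0],[[0,0,0],[0,0,0],0]]'
python3 -m inch '[[[0,0,0],[0,0,1.5],0],[[0,0,0],[0,0,0],0]]'
```

```text
time: 8.02
position: [0.5658, 0.0031, 0.1274]
ee_rot: [0.001, 1.0, -0.0, -0.001]
wrist_force: [-3.1, -0.9, 7.2]
grip_width: 0.0333
time: 8.18
position: [0.566, 0.0033, 0.1273]
ee_rot: [0.001, 1.0, -0.0, -0.0]
wrist_force: [-6.0, -1.2, 17.0]
grip_width: 0.0329
```

It came to a firm stop at TCP z 0.1273, against a predicted 0.1275. I relieve the load and look before letting go.

```bash
python3 -m inch '[[[0,0,0],[0,0,-2.5],0],[[0,0,0],[0,0,0],0]]'
python3 - <<'E'
from h import *
a=snap('scene','s4')['img'];w=snap('wrist','w4')['img']
c=lambda i,x,y,w,h,k: cv2.resize(i[y:y+h,x:x+w],None,fx=k,fy=k,interpolation=cv2.INTER_CUBIC)
cv2.imwrite('pics/c5.png',np.hstack([c(a,275,200,100,120,4),w[:,120:520]]))
E
```

```text
time: 8.35
position: [0.5658, 0.0031, 0.1274]
ee_rot: [0.0, 1.0, -0.0, -0.0]
wrist_force: [-2.0, -1.4, 3.4]
grip_width: 0.0331
```

View pics/c5.png

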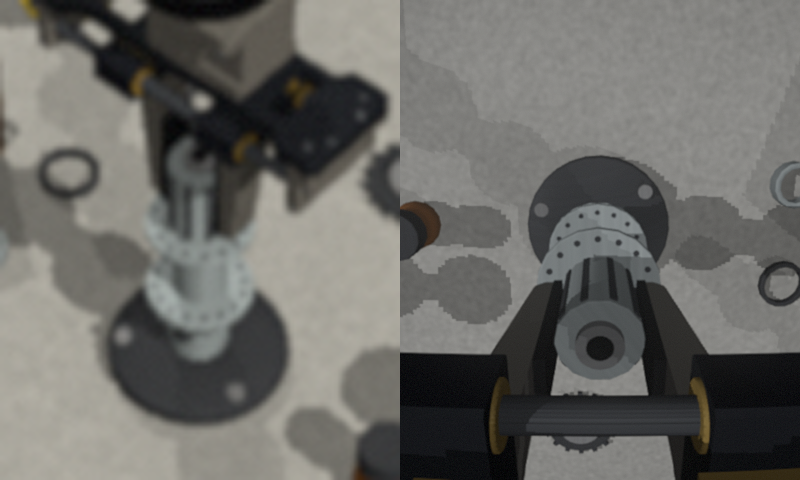

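The scene crop shows the lower flange on the rim: its ellipse covers the cup mouth at (199,288) and only the narrow cup body shows below. I release, then go straight up.

```bash
python3 -m inch '[[[0,0,0],[0,0,0],38],[[0,0,0],[0,0,0],50],[[0,0,0],[0,0,0],70],[[0,0,0],[0,0,0],91],[[0,0,0],[0,0,0],91]]' 20
python3 -m inch '[[[0,0,0],[0,0,0],91],[[0,0,0],[0,0,0],91],[[0,0,0],[0,0,0],91],[[0,0,0],[0,0,0],91]]'
```

```text
time: 8.87
position: [0.5663, 0.0036, 0.1269]
ee_rot: [-0.0, 1.0, -0.0, -0.0]
wrist_force: [-0.1, 0.6, 0.2]
grip_width: 0.0631
time: 9.2
position: [0.5663, 0.0034, 0.127]
ee_rot: [0.0, 1.0, -0.0, -0.0]
wrist_force: [0.3, -0.9, 0.0]
grip_width: 0.0891
```

```bash
python3 -m inch '[[[0,0,0],[0,0,-20],91],[[0,0,0],[0,0,-30],91],[[0,0,0],[0,0,-30],91],[[0,0,0],[0,0,-30],91],[[0,0,0],[0,0,-25],91]]'
python3 -m inch '[[[0,0,0],[-25,0,0],91],[[0,0,0],[-35,0,0],91],[[0,0,0],[-35,0,0],91],[[0,0,0],[-25,0,0],91],[[0,0,0],[0,0,0],91]]'
python3 - <<'E'
from h import *
s=snap('scene','s5');a=s['img'];t=snap('top','t5');b=t['img']
c=lambda i,x,y,w,h,k: cv2.resize(i[y:y+h,x:x+w],None,fx=k,fy=k,interpolation=cv2.INTER_CUBIC)
cv2.imwrite('pics/c6.png',np.hstack([c(a,275,200,100,120,4),c(b,100,150,220,264,480/264)]))
for z in(.170,.102,.0645,.06): print(z,(proj(s,[.5665,.0028,z])-[275,200])*4)
E
```

```text
time: 9.62
position: [0.5666, 0.0035, 0.2643]
ee_rot: [-0.0, 1.0, -0.0, 0.001]
wrist_force: [0.7, 0.6, -0.8]
grip_width: 0.0909
time: 10.03
position: [0.442, 0.0033, 0.2621]
ee_rot: [0.001, 1.0, 0.0, -0.001]
wrist_force: [-0.1, -0.3, -0.4]
grip_width: 0.0912
0.17 [198.84834847 155.6475451 ]
0.102 [197.75665067 238.46299657]
0.0645 [197.18856676 281.44892958]
0.06 [197.12192578 286.48669346]
```

View pics/c6.png

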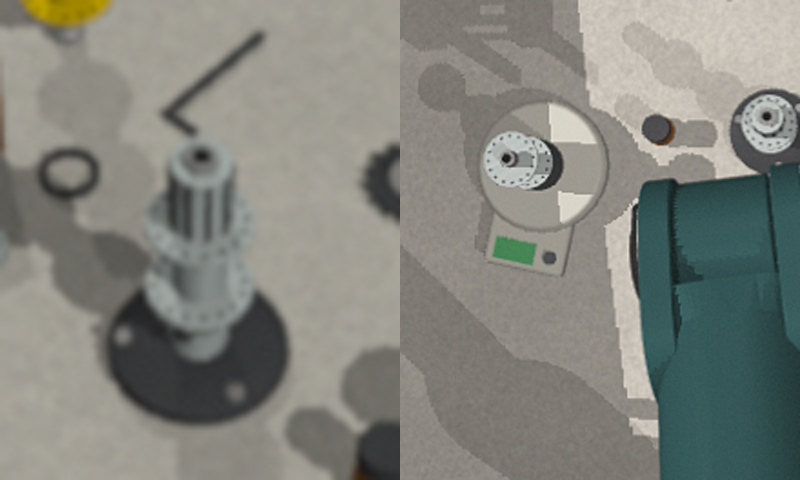

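The hub's top hole is at (200,155) in the crop. The fully-home prediction is (199,156), so it is upright and seated. The front hub is still on the scale.

```bash
python3 -m inch '[[[0,0,0],[0,0,0],91],[[0,0,0],[0,0,0],91],[[0,0,0],[0,0,0],91]]'; python3 -c "
from station import env
print(env.finish_job())"
```

```text
time: 10.38
position: [0.4471, 0.0036, 0.2619]
ee_rot: [-0.0, 1.0, -0.0, -0.0]
wrist_force: [-1.2, -0.4, 0.2]
grip_width: 0.0908
the job is handed in; nothing more can be done
None
```

The rear hub is in the quick-grip holder with its lower flange home on the rim, and the job is handed in at about 10.4 s of the 42 s allowed.

- **What I did:** I took the rear hub off the wooden block by its driver body and carried it to the holder. I pushed it down past the sprung grip, pressed to a firm stop at about 17 N, then let go and backed off.
- **Seating:** the push stopped at TCP z 0.1273 m against a predicted 0.1275 m. After release the hub stood upright, with its top end within about 1 crop pixel (well under 1 mm) of the fully-home prediction.
- **Front hub:** in the last top picture it still stands on the scale, apparently unmoved. The gripper was clear of everything.
- **Disagreements:**
  - The wrist camera put the hub about 2 mm from the other views, within the calibration error.
  - Wrist-force readings during the click were small, sampled only between steps, so the 8–18 N peak at the balls was not seen directly. A pull-in of about 6 N and the final stop showed that the hub had passed them.

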